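Open the pressure paint pot

TASK

Take the pressure cap off the paint pot: turn it counter-clockwise (seen from above) until you feel it against the first stop, without forcing it, and keep it resting lightly against the stop for about a second to let the pressure off; then press the cap part-way down, not right to the bottom, turn it on past the stop and lift it off. Set the cap down gently, right way up, flat in the grey parts tray, let go, and leave everything else on the counter where it is.

Things in the scene. Friction and masses are not known exactly. Their poses are not given: they have to be found in the camera images.
- pot: Pressure paint pot, fixed: aluminium cylinder 160 dia x 100 mm high, a 40 mm dia filler neck on its axis under the cap. Origin: centre of its underside, z up. A steel stop bracket stands on its lid, 51 to 58 mm from the axis, top 139 mm up, an 8 mm wide finger pointing in to 38 mm, underside 130 mm up. Its angle is not measured: roughly 0.64 to 0.84 rad counter-clockwise from the pot's x axis.
- neck_axis (a point): Point on the pot's axis at the top of the neck, 130 mm up (axes as the pot's). First stop: the cap's tab meets the bracket's finger when the cap's x axis is 0.45 to 0.65 rad counter-clockwise of the pot's x axis. Over 30 N between tab and bracket (about 1.3 N m at the cap) is forcing; 3 to 10 N is a light touch.
- cap: Black pressure cap, loose, 0.1 to 0.16 kg: knurled round skirt and disc 72 dia x 30 mm, straight grip bar on top. Origin: centre of the skirt's underside (116 mm up when on the pot), z up along the turning axis. Starts within 0.1 rad of the pot's x axis; turns counter-clockwise (positive about z) with slight friction, up to about 0.2 N m; the first stop is 0.35 to 0.75 rad from the start.
- cap_bar (a point): Good grip point on the cap's bar, 54 mm above the cap's origin; axes as the cap's. The bar is 64 mm long (x), 16 mm wide (y), from 30 (the disc) to 68 mm above the cap's origin. Two ears inside the cap hold it under two pins of the neck: once pressed, keep it pressed and turn it 0.6 to 0.65 rad beyond the first stop; then it lifts straight off.
- cap_tab (a point): Outer end of the tab that sticks out of the cap's skirt at +x, 47 mm from the axis, 8 mm wide, 10 to 18 mm above the cap's origin. With the cap pressed down more than 4 mm the tab passes beneath the stop's finger; 6 to 7 mm is right. The neck's spring lifts the cap with 7 N before it is pressed and 1 N more for each mm down, so with the cap's weight taken off it takes about 12 N of downward push in all; over 15 N bottoms it.
- plunger (a joint): Sprung valve plate in the neck, under the cap: how far it is pressed down, in m. 0 with the cap on and not pressed, 0.0065 well pressed, above 0.0092 counts as pressed to the bottom (hard stop at 0.0100), -0.004 with the cap off.
- tray: Shallow grey plastic parts tray, fixed to the counter, 200 x 180 (along its x, y) x 18 mm, open at the top, walls 4 mm. Origin: centre of its underside, z up.
- tray_in (a point): Centre of the tray's inner floor (axes as the tray's); the cap's origin comes to this height when it lies flat in the tray.
- tin_small: Bystander: small plain steel tin, 68 dia x 75 mm. Leave where it is.
- tin_quart: Bystander: white paint tin, 104 dia x 115 mm. Leave where it is.
- tin_grey: Bystander: grey paint tin, 90 dia x 100 mm. Leave where it is.
- screw_lid: Bystander: loose white plastic screw lid, 60 dia x 18 mm, no grip bar. Leave where it is.
- thinner: Bystander: grey plastic bottle, 68 dia x 170 mm. Leave where it is.
- brush: Bystander: paint brush lying flat. Leave where it is.
- scraper: Bystander: scraper lying flat. Leave where it is.
Mind the look-alikes: they are no part of the job. What is shaped like the pot but green or purple is not meant. What is shaped like the cap but yellow is not meant.

How it is judged:
By the outcome, as a careful person would: the job done as asked, in the order asked, and still so for the second after the job is handed in, with the robot touching nothing.
It also fails if it takes over 67 s, if anything falls off the work surface, if the arm or the gripper's body presses on something with over 40 N, if the wrist force passes 120 N, or if a joint passes its speed limit or range.

ROBOT

A 6-joint arm with a two-finger parallel gripper is mounted at the origin on the work surface. World frame = base frame: x ahead of the robot, y to its left, z up, the work surface at z = 0. Lengths are in mm, angles in rad, forces in N, time in s.
With the tool pointing down it reaches from about 275 to 775 mm from the base axis. Payload 14.6 kg.
Tool frame: the origin (TCP) lies at the very end of the fingers, on their centre line; the grasp point (between the pads) lies 19 mm behind it (r.grasp_offset is the distance from the TCP to the grasp point, in mm); y points along the fingers, z is the direction in which the jaws open and shut, and the axes are right-handed (so a half turn about y gives the same grasp; the last joint's range is limited). The gripper opens to 85 mm and grips with 20 to 120 N. Pads are 22 mm wide; open, the fingers measure 114 mm over their backs; the gripper's body (76 mm by 85 mm) begins 54 mm behind the grasp point. The pads swing forward as they close: fully open they stand 13 mm farther back than shut.
Start: joints at [-1.395, 0.263, -0.048, 1.259, 0, 1.415], TCP at [170.514, -496.541, 231.278] pointing down, gripper open.
Joint ranges: [-2.65, 2.65], [-0.89, 1.7], [-1.18, 1.37], [-2.13, 2.11], [-1.35, 1.29], [-3.14, 3.14]. Speed limits (rad/s): [1.89, 1.89, 2.57, 2.79, 3.14, 3.14].

INTERFACE

Orientations are given as [roll, pitch, yaw] about the fixed x, y, z axes, in that order (R = Rz(yaw) Ry(pitch) Rx(roll)).
In Python, from cell import r gives the robot as it stands. The module is installed in compiled form; this text tells all that it offers.
- The arm moves only by the tool apply_moves, never from a script. Its argument "deltas" is text: rows parted by semicolons, each of 5 numbers parted by spaces: the opening in per cent of the stroke, from 0 (shut) to 100 (fully open), then the shift along the tool's x, y, z scaled (see below), then the turn about the tool's y scaled (see below). In form: hand dx dy dz turn; .... A call has 1 to 8 rows; each row is the pose to reach, as a shift and turn from the pose measured when the call began, along the tool's axes at that moment, turning the shorter way round; what a row does not reach only later rows make up. The controller multiplies each number of a shift by 100 mm and each number of a turn by 180 degrees. A row lasts 1/8 s, in which the tool goes at most 62.5 mm and 10.7 degrees, less where a joint would pass 70% of its speed; a pose out of reach is approached as far as the arm can. A call with a number of a shift or a turn outside -1 to 1 is refused whole. A call with a gripper value outside its range is refused whole. The fingers move at their own pace and stop on an object; "grip_force" is the grip in N (left out, the last holds). Time passes only in rows, so rows that repeat a pose let the fingers close. It gives the time, the measured TCP pose, the force and the opening at its end, in the units of the state.
- r.get_state(): the state, without advancing time (a new reading comes with each control period).
- r.grab_frame(name): name is "scene" or "side" or "wrist"; returns a dict with "frame" (480x640x3 uint8, red, green, blue), "intrinsics" (3x3 intrinsics, pixels), "world_to_cam" (4x4, takes a point from world to camera coordinates). Camera axes: x right, y down, z forward; pixel columns grow to the right and rows downward; lengths in mm; the calibration is good to about 2 mm. The wrist camera is an equidistant fisheye: a pixel r from the principal point sees the ray r / f radians off the axis. A picture is of the moment at which its call begins. There is no depth.
- r.close_job(): hands the job in, once; it reports no verdict.
The state is a dict: "clock": time; "qpos": joint angles; "dq": joint speeds; "joint_torque": joint torques, N m; "eef_pos": TCP position; "tool_rot": TCP orientation; "wrist_force": force on the tool from outside, world axes, zero at the start; "ft_torque": the same for the moment, N m; "opening": finger opening in mm.
Only numpy, scipy, OpenCV 4.12 (cv2) and the standard library are available. Lean on these libraries where they do the work, as an engineer would, in place of code of your own. Each camera call takes 0.05 s, during which the arm holds its last target.

## Working session

There is one attempt and no reset: what is moved stays moved. The work goes in short steps, Python scripts to look and compute and a tool call to move; the robot and the scene stay as the last step left them, time stands still between calls to the robot, and variables do not carry over. Pictures are saved under pics/ and viewed, and the job is handed in when it is done.

Besides the shell and the picture viewer there is one more tool, called after ">>>" by a JSON object that holds its "method" and its "body". apply_moves: Moves the arm, as the interface text tells. Shifts and turns lie within -1 to 1; 1 stands for 100 mm of shift or 180 degrees of turn. Its arguments: {"type":"object","properties":{"deltas":{"type":"string"},"grip_force":{"type":"number"}},"required":["deltas"]}

```bash
mkdir -p pics; python3 - <<'E'
from cell import r
import cv2
s=r.get_state();print(s, r.grasp_offset)
for n in("scene","side","wrist"):
    d=r.grab_frame(n);cv2.imwrite(f"pics/{n}0.png",d["frame"][:,:,::-1]);print(n,d["intrinsics"].tolist(),d["world_to_cam"].tolist())
E
```

```text
{'clock': 0.0, 'qpos': array([-1.39531593e+00,  2.63534694e-01, -4.89170358e-02,  1.25938831e+00,
       -5.36231206e-06,  1.41545751e+00]), 'dq': array([-0.00021917, -0.00137698,  0.00142059, -0.00025719,  0.00036946,
        0.00104428]), 'joint_torque': array([-3.92461443e-03, -6.37613440e+01,  3.84567082e+01,  1.34922587e-02,
       -2.90948874e-04, -1.36388095e-06]), 'eef_pos': array([ 170.45779952, -496.28244003,  230.82629413]), 'tool_rot': array([-1.57182831e+00,  1.56180813e-04, -2.81077352e+00]), 'wrist_force': array([-0.50466231, -1.02581321,  0.82006749]), 'ft_torque': array([0.03274466, 0.02456339, 0.0270125 ]), 'opening': 85.56348105134882} 18.700000000000003
scene [[451.6684774580791, 0.0, 316.31262868723906], [0.0, 451.6684774580791, 238.13845907715395], [0.0, 0.0, 1.0]] [[0.5187370875357699, 0.8548745600026793, -0.010065817161671835, -299.05371463207524], [0.5690855289375665, -0.3540590763586779, -0.7421481194491368, -213.84223050364167], [-0.6380074409979535, 0.3792514431195549, -0.6701603152402996, 1391.5297126830442], [0.0, 0.0, 0.0, 1.0]]
side [[491.70375977349823, 0.0, 324.3962910193841], [0.0, 491.70375977349823, 232.91523014728375], [0.0, 0.0, 1.0]] [[-0.8461595571789401, -0.5328500423486157, -0.009210654907127587, 489.0252341689287], [-0.28037125689341835, 0.4597912122194, -0.8426054826986468, 244.74102294699637], [0.4532173453242325, -0.7103962792237111, -0.5384525646353283, 1218.3038102235098], [0.0, 0.0, 0.0, 1.0]]
wrist [[371.64829954431775, 0.0, 326.7369302101371], [0.0, 371.64829954431775, 239.75381147692872], [0.0, 0.0, 1.0]] [[0.32469971474614434, -0.9458171557527674, 5.592421541892118e-05, -525.8628648597218], [-0.896646745611257, -0.3078006598304784, 0.3182504790140368, -42.64031163424904], [-0.30098954936760564, -0.10338598401943774, -0.9480066610946456, 378.8434287097888], [0.0, 0.0, 0.0, 1.0]]
```

View pics/scene0.png

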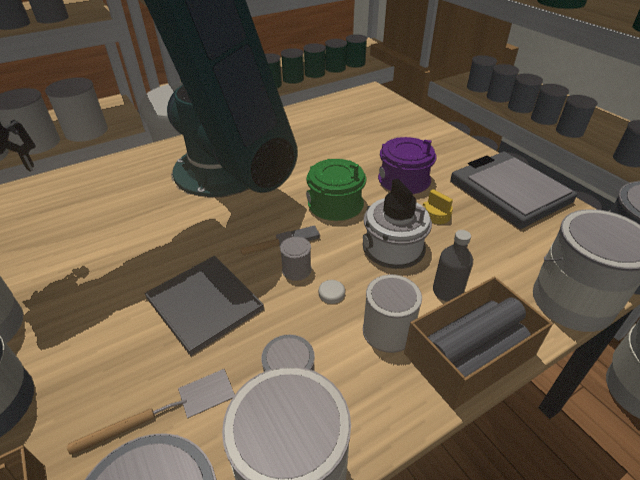

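View pics/side0.png

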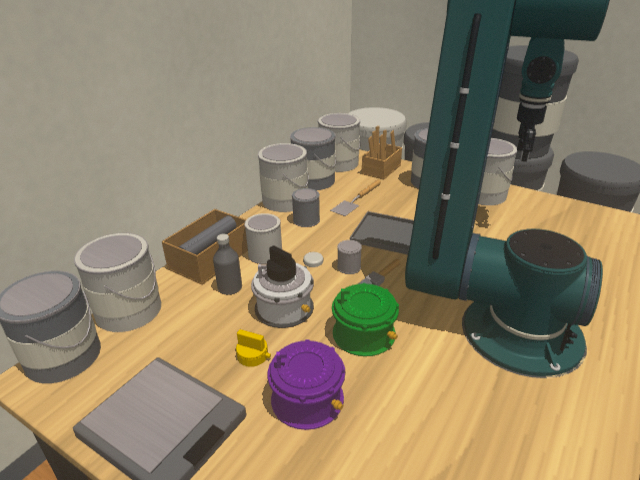

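View pics/wrist0.png

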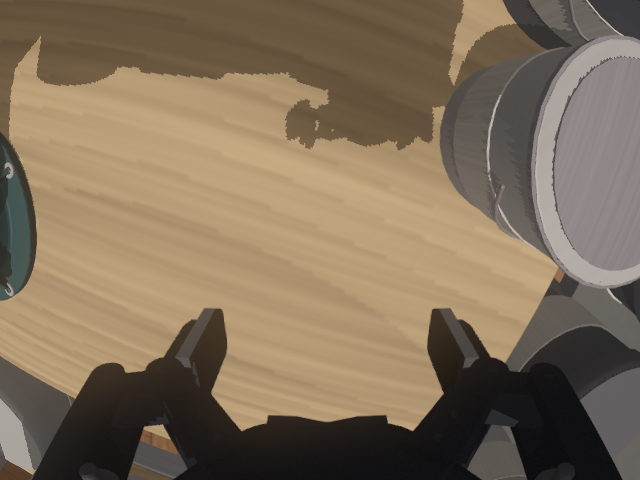

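Candidates in the scene image are the aluminium pot (398,232) with the black cap (400,200), the green pot (336,188), the purple pot (407,165) and the yellow cap (438,206). For the tray they are the dark tray (205,303) and the flat slab (513,190). By the description I choose the aluminium pot with the black cap and the dark tray at (205,303). I'll check both in close crops.

```bash
python3 - <<'E'
import cv2,numpy as np
a=cv2.imread("pics/scene0.png");b=cv2.imread("pics/side0.png")
def crop(i,x,y,w,h,k):return cv2.resize(i[y:y+h,x:x+w],None,fx=k,fy=k,interpolation=cv2.INTER_CUBIC)
cv2.imwrite("pics/c1.png",np.hstack([crop(a,350,165,100,110,4),crop(b,235,230,100,110,4)]))
cv2.imwrite("pics/c2.png",np.hstack([crop(a,140,250,130,110,3),crop(b,340,200,130,110,3)]))
E
```

```text
(no output)
```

View pics/c1.png

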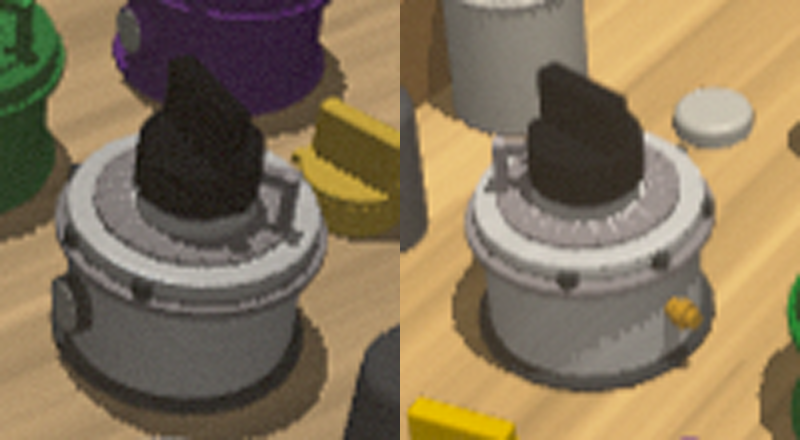

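View pics/c2.png

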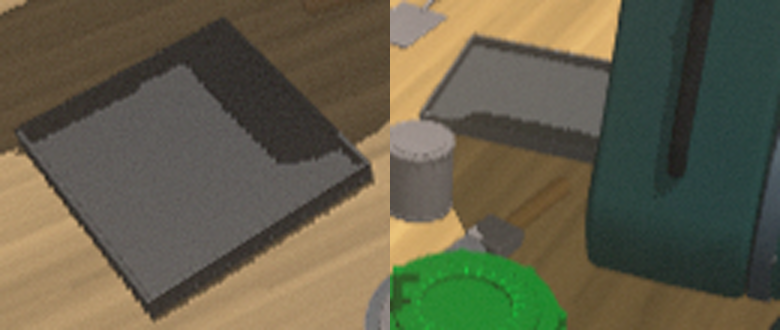

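The crop confirms a black cap with a grip bar on the aluminium pot. The bracket is at about scene (421,213) and side (259,270). The tray is the open one, with rim corners at (147,293), (215,256), (264,305) and (190,349).

```bash
cat > h.py <<'E'
import numpy as np, json
from scipy.optimize import least_squares
C={"scene":(np.array([[451.6684774580791,0,316.31262868723906],[0,451.6684774580791,238.13845907715395],[0,0,1]]),np.array([[0.5187370875357699,0.8548745600026793,-0.010065817161671835,-299.05371463207524],[0.5690855289375665,-0.3540590763586779,-0.7421481194491368,-213.84223050364167],[-0.6380074409979535,0.3792514431195549,-0.6701603152402996,1391.5297126830442]])),
"side":(np.array([[491.70375977349823,0,324.3962910193841],[0,491.70375977349823,232.91523014728375],[0,0,1]]),np.array([[-0.8461595571789401,-0.5328500423486157,-0.009210654907127587,489.0252341689287],[-0.28037125689341835,0.4597912122194,-0.8426054826986468,244.74102294699637],[0.4532173453242325,-0.7103962792237111,-0.5384525646353283,1218.3038102235098]]))}
def proj(c,P):
    K,T=C[c];P=np.atleast_2d(P);q=P@T[:,:3].T+T[:,3];u=q@K.T;return u[:,:2]/u[:,2:]
def atz(c,uv,z):
    K,T=C[c];R=T[:,:3];o=-R.T@T[:,3];d=R.T@np.linalg.solve(K,np.array([uv[0],uv[1],1.]));return (o+d*(z-o[2])/d[2])[:2]
E
python3 - <<'E'
from h import *
f=lambda p:[proj("scene",[p[0],p[1],131])[0,0]-399.7,proj("side",[p[0],p[1],131])[0,0]-281.4]
p=least_squares(f,[500,0]).x;print("cap",p,proj("scene",[*p,131]),proj("side",[*p,131]))
for c,uv in(("scene",(421,210)),("side",(259,266))):
    b=atz(c,uv,139);print("bracket",c,b,np.hypot(*(b-p)),np.arctan2(*(b-p)[::-1]))
# bar top ends (z=184): scene,side
def e(c,pts,o):
    q=[atz(c,(o[0]+x/4,o[1]+y/4),184) for x,y in pts];print(c,q)
e("scene",[(185,60),(262,135)],(350,165)); e("side",[(150,68),(222,102)],(235,230))
t=[atz("scene",u,18) for u in((146.7,293.3),(215,255.7),(264,305),(190,349.5))];t=np.array(t);print(t,t.mean(0));d=np.roll(t,-1,0)-t;print(np.hypot(*d.T),np.arctan2(d[:,1],d[:,0]))
E
```

```text
cap [549.43849077 243.78634915] [[399.7        201.55187609]] [[281.4       270.0477921]]
bracket scene [606.47621385 256.99019473] 58.54607922504081 0.2274861120034366
bracket side [600.35089566 267.83149026] 56.30490016508647 0.44123042438225446
scene [array([533.97830021, 238.7413561 ]), array([610.56453839, 229.58094175])]
side [array([580.00590929, 234.31753088]), array([520.78827339, 240.77316274])]
[[ 405.54387126 -332.89746536]
 [ 373.46161749 -160.08644527]
 [ 571.294416   -127.58366921]
 [ 595.56012149 -300.97850819]] [ 486.46500656 -230.38652201]
[175.76381787 200.48502841 175.08453572 192.67847617] [ 1.75435588  0.16283942 -1.43175453 -2.97516627]
```

>>> {"method": "apply_moves", "body": {"deltas": "100 -1 -0.4 -1 0;100 -1 -0.4 -1 0;100 -1 -0.4 -1 0;100 -1 -0.4 -1 0", "grip_force": 60}}

```text
clock: 0.65
eef_pos: [233.1, -368.8, 271.4]
tool_rot: [-1.571, 0.0, -2.809]
wrist_force: [0.3, -0.5, -0.4]
opening: 85.6
```

>>> {"method": "apply_moves", "body": {"deltas": "100 -1 0 -1 0;100 -1 0 -1 0;100 -1 0 -1 0;100 -1 0 -1 0"}}

```text
clock: 1.15
eef_pos: [295.3, -241.9, 271.1]
tool_rot: [-1.571, -0.0, -2.808]
wrist_force: [0.0, -0.5, -0.0]
opening: 85.4
```

>>> {"method": "apply_moves", "body": {"deltas": "100 -1 0 -1 -0.2;100 -1 0 -1 -0.2;100 -1 0 -1 -0.2;100 -1 0 -1 -0.2"}}

```text
clock: 1.65
eef_pos: [357.7, -115.1, 270.6]
tool_rot: [-1.571, -0.0, -2.174]
wrist_force: [-0.5, -1.0, 0.9]
opening: 85.4
```

```bash
cat >> h.py <<'E'
from scipy.spatial.transform import Rotation as Ro
def delta(s,tgt,yaw):
    p=np.array(s["eef_pos"]);R=Ro.from_euler("xyz",s["tool_rot"]).as_matrix()
    d=R.T@(np.array(tgt)-p)/100
    Rt=Ro.from_euler("xyz",[-np.pi/2,0,yaw]).as_matrix()
    rv=Ro.from_matrix(R.T@Rt).as_rotvec()
    return np.round(d,4),np.round(rv/np.pi,4)
def wproj(d,P):
    K=d["intrinsics"];T=d["world_to_cam"];q=np.atleast_2d(P)@T[:3,:3].T+T[:3,3]
    rr=np.hypot(q[:,0],q[:,1]);th=np.arctan2(rr,q[:,2])
    return np.c_[K[0,0]*th*q[:,0]/rr+K[0,2],K[1,1]*th*q[:,1]/rr+K[1,2]]
def watz(d,uv,z):
    K=d["intrinsics"];T=d["world_to_cam"];R=T[:3,:3];o=-R.T@T[:3,3]
    a=(np.array(uv,float)-K[:2,2])/K[0,0];th=np.hypot(*a);v=np.r_[np.sin(th)*a/th,np.cos(th)];w=R.T@v
    return (o+w*(z-o[2])/w[2])[:2]
E
python3 - <<'E'
from h import *
from cell import r
s=r.get_state();d=r.grab_frame("wrist");T=d["world_to_cam"]
o=-T[:3,:3].T@T[:3,3];R=Ro.from_euler("xyz",s["tool_rot"]).as_matrix()
print(R.T@(o-s["eef_pos"]),R.T@T[:3,:3].T)
for y in(-2.174,-1.2,-.11): print(y,delta(s,[549,242,300],y))
E
```

```text
[ -79.82722668 -141.86791153   -0.19609954] [[ 9.33103311e-05  9.47822687e-01  3.18797969e-01]
 [-3.62848191e-04 -3.18797917e-01  9.47822640e-01]
 [ 9.99999930e-01 -2.04116911e-04  3.14168608e-04]]
-2.174 (array([-4.0261, -0.2958, -0.4518]), array([ 0.0002, -0.0001,  0.0002]))
-1.2 (array([-4.0261, -0.2958, -0.4518]), array([ 3.000e-04, -3.101e-01,  0.000e+00]))
-0.11 (array([-4.0261, -0.2958, -0.4518]), array([ 3.000e-04, -6.571e-01, -1.000e-04]))
```

>>> {"method": "apply_moves", "body": {"deltas": "100 -1 -0.3 -0.1 -0.35;100 -1 -0.3 -0.1 -0.35;100 -1 -0.3 -0.1 -0.35;100 -1 -0.3 -0.1 -0.35;100 -1 -0.3 -0.1 -0.35;100 -1 -0.3 -0.1 -0.35;100 -1 -0.3 -0.1 -0.35"}}

```text
clock: 2.58
eef_pos: [406.4, -29.0, 300.1]
tool_rot: [-1.572, 0.001, -1.077]
wrist_force: [-1.4, -0.3, -0.8]
opening: 85.4
```

```bash
python3 - <<'E'
from h import *
from cell import r
s=r.get_state();print(s["clock"],s["eef_pos"],s["tool_rot"],delta(s,[500,242,300],-.11))
E
```

```text
2.575 [406.43765265 -28.97339109 300.121515  ] [-1.57221488e+00  6.47210528e-04 -1.07744241e+00] (array([-1.9435e+00, -5.0000e-04,  2.1073e+00]), array([ 3.000e-04, -3.079e-01, -4.000e-04]))
```

>>> {"method": "apply_moves", "body": {"deltas": "100 -0.97 0 1 0;100 -0.97 0 1 0;100 -0.97 0 1 0;100 -0.97 0 1 0"}}

```text
clock: 3.08
eef_pos: [448.9, 103.6, 299.7]
tool_rot: [-1.573, 0.001, -1.079]
wrist_force: [0.7, 0.1, 0.5]
opening: 85.5
```

>>> {"method": "apply_moves", "body": {"deltas": "100 -0.97 0 1 -0.31;100 -0.97 0 1 -0.31;100 -0.97 0 1 -0.31;100 -0.97 0 1 -0.31;100 -0.97 0 1 -0.31;100 -0.97 0 1 -0.31;100 -0.97 0 1 -0.31"}}

```text
clock: 3.95
eef_pos: [491.6, 235.2, 299.6]
tool_rot: [-1.572, 0.002, -0.111]
wrist_force: [-0.2, 0.6, -0.3]
opening: 85.5
```

```bash
python3 - <<'E'
from h import *
from cell import r
import cv2
s=r.get_state();d=r.grab_frame("wrist");print(s["clock"],s["eef_pos"],s["tool_rot"],s["wrist_force"])
np.savez("w1.npz",**d)
cv2.imwrite("pics/w1.png",d["frame"][:,:,::-1])
P=wproj(d,[[549,243,184]])[0];print(P)
E
```

```text
3.95 [491.59713245 235.21460434 299.59870556] [-1.57159605  0.00206102 -0.11107316] [-0.16137615  0.63091368 -0.28157302]
[347.25167035 303.92148162]
```

View pics/w1.png

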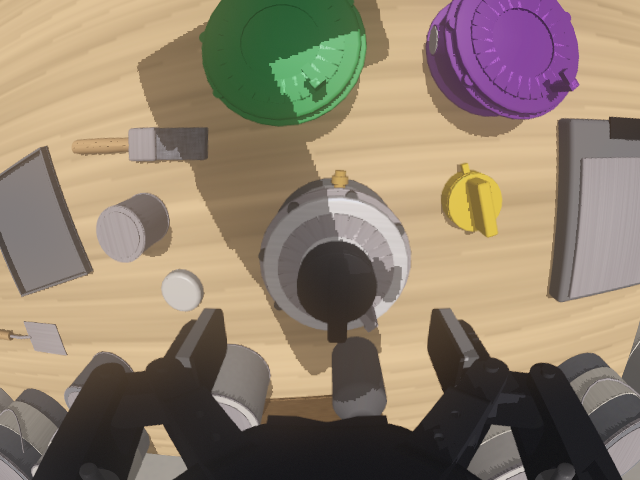

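```bash
python3 - <<'E'
import cv2
a=cv2.imread("pics/w1.png");cv2.imwrite("pics/w1c.png",cv2.resize(a[170:350,250:430],None,fx=3.3,fy=3.3,interpolation=cv2.INTER_CUBIC).clip(0,255))
b=cv2.convertScaleAbs(a,alpha=2.2,beta=10);cv2.imwrite("pics/w1d.png",cv2.resize(b[170:350,250:430],None,fx=3.3,fy=3.3,interpolation=cv2.INTER_CUBIC))
E
```

```text
(no output)
```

View pics/w1d.png

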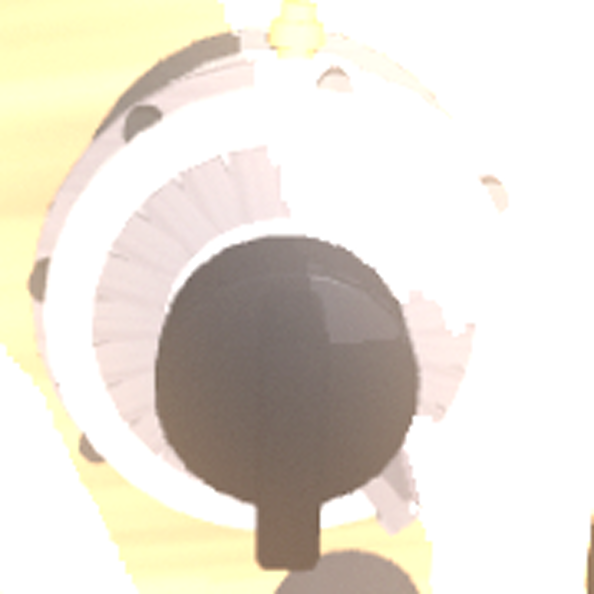

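```bash
python3 - <<'E'
import cv2,numpy as np
a=cv2.imread("pics/w1.png")[220:350,280:410]
b=np.clip((a.astype(float)-15)*5,0,255).astype(np.uint8);b=cv2.medianBlur(b,3)
cv2.imwrite("pics/w1e.png",cv2.resize(np.hstack([b,a]),None,fx=3,fy=3,interpolation=cv2.INTER_CUBIC))
E
```

```text
(no output)
```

View pics/w1e.png

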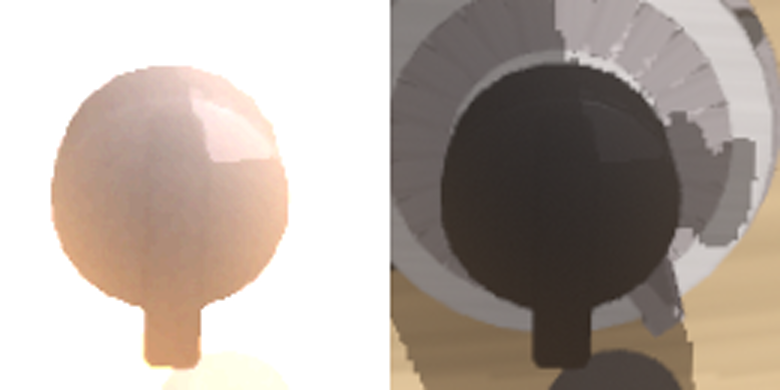

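```bash
python3 - <<'E'
from h import *
import cv2
d=dict(np.load("w1.npz"))
for uv in((328.3,341),(346.7,341.7),(328.7,321.7),(347.3,322.7)): print(watz(d,uv,184))
# fit centre from silhouette
g=cv2.cvtColor(d["frame"],cv2.COLOR_RGB2GRAY);m=((g<72)*255).astype(np.uint8);m[:235]=0;m[342:]=0;m[:,:285]=0;m[:,400:]=0
n,l,st,c=cv2.connectedComponentsWithStats(m);i=l[290,335];m=(l==i).astype(np.uint8);print(st[i])
def mask(x,y,yaw):
    q=np.zeros((480,640),np.uint8);R=Ro.from_euler("z",yaw).as_matrix()
    t=np.linspace(0,2*np.pi,60)
    def hull(L):
        P=wproj(d,np.array(L)@R.T+[x,y,116]);cv2.fillConvexPoly(q,cv2.convexHull(np.round(P*16).astype(np.int32)),1,shift=4)
    hull([(36*np.cos(a),36*np.sin(a),z) for a in t for z in(0,30)])
    hull([(sx*32,sy*8,z) for sx in(-1,1) for sy in(-1,1) for z in(30,68)])
    hull([(sx,sy*4,z) for sx in(30,47) for sy in(-1,1) for z in(10,18)])
    return q
from scipy.optimize import minimize
f=lambda p:float((mask(p[0],p[1],p[2]/20)[:342]!=m[:342])[235:,285:400].sum())
b=minimize(f,[549,243,-2.2],method="Nelder-Mead",options=dict(initial_simplex=[[549,243,-2.2],[555,243,-2.2],[549,249,-2],[549,243,2]]))
print(b.x,b.x[2]/20,b.fun)
v=d["frame"][:,:,::-1].copy();q=mask(*b.x[:2],b.x[2]/20);cs,_=cv2.findContours(q,0,1);cv2.drawContours(v,cs,-1,(0,0,255),1)
cv2.imwrite("pics/w1f.png",cv2.resize(v[220:350,260:410],None,fx=4,fy=4))
x,y=b.x[:2]
for uv in((280+(330-0)/3,0),):pass
for uv in ((390,0),):pass
# bracket: right panel px (665,330) bottom; convert
for px in((655,322),(682,312),(655,300)):
    w=watz(d,(280+(px[0]-390)/3,220+px[1]/3),139);print("br",w,np.hypot(*(w-[x,y])),np.arctan2(w[1]-y,w[0]-x))
E
```

```text
[582.2487813  224.40247078]
[584.71743966 239.45172526]
[563.57289455 226.77342322]
[566.23336452 241.53418822]
[ 297  242   80  100 5640]
[554.85937733 234.34172383  -1.4670056 ] -0.0733502801988769 352.0
br [601.31714814 260.83351815] 53.480273326490334 0.5182450277623782
br [598.69356418 269.64003953] 56.279721287914285 0.6779455535398062
br [593.09709624 261.33105164] 46.80327940399046 0.6146279857890313
```

View pics/w1f.png

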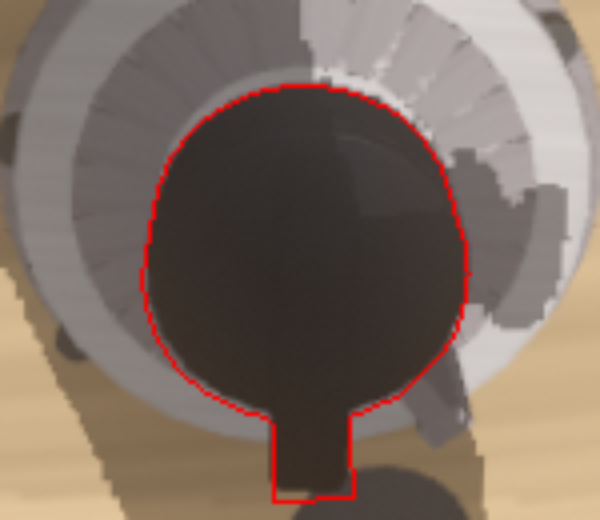

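```bash
cat > fit.py <<'E'
from h import *
import cv2
from scipy.optimize import minimize
d=dict(np.load("w1.npz"))
pj={"wrist":lambda P:wproj(d,P),"scene":lambda P:proj("scene",P),"side":lambda P:proj("side",P)}
im={"wrist":d["frame"][:,:,::-1],"scene":cv2.imread("pics/scene0.png"),"side":cv2.imread("pics/side0.png")}
win={"wrist":(285,400,235,342),"scene":(370,425,172,224),"side":(258,305,240,288)}
thr={"wrist":72,"scene":62,"side":66}
t=np.linspace(0,2*np.pi,60)
def mask(c,x,y,z,yaw):
    q=np.zeros((480,640),np.uint8);R=Ro.from_euler("z",yaw).as_matrix()
    def hull(L):
        P=pj[c](np.array(L)@R.T+[x,y,z]);cv2.fillConvexPoly(q,cv2.convexHull(np.round(P*16).astype(np.int32)),1,shift=4)
    hull([(36*np.cos(a),36*np.sin(a),z) for a in t for z in(0,30)])
    hull([(sx*32,sy*8,z) for sx in(-1,1) for sy in(-1,1) for z in(30,68)])
    hull([(sx,sy*4,z) for sx in(30,47) for sy in(-1,1) for z in(10,18)])
    return q
M={}
for c in im:
    g=cv2.cvtColor(np.ascontiguousarray(im[c]),cv2.COLOR_BGR2GRAY);x0,x1,y0,y1=win[c];m=np.zeros((480,640),np.uint8);m[y0:y1,x0:x1]=g[y0:y1,x0:x1]<thr[c]
    n,l,st,_=cv2.connectedComponentsWithStats(m);i=1+st[1:,4].argmax();M[c]=(l==i).astype(np.uint8);print(c,st[i])
def f(c,p):
    x0,x1,y0,y1=win[c];return float((mask(c,p[0],p[1],116+0*p[2],p[2]/20)!=M[c])[y0:y1,x0:x1].sum())
for c in im:
    best=min((minimize(lambda p:f(c,p),s,method="Nelder-Mead",options=dict(initial_simplex=[s,[s[0]+6,s[1],s[2]],[s[0],s[1]+6,s[2]],[s[0],s[1],s[2]+3]])) for s in([550,240,-2.2],[554,236,-4],[548,236,0])),key=lambda b:b.fun)
    print(c,best.x,best.x[2]/20,best.fun)
    v=np.ascontiguousarray(im[c]).copy();q=mask(c,best.x[0],best.x[1],116,best.x[2]/20)
    cs,_=cv2.findContours(q,0,1);cv2.drawContours(v,cs,-1,(0,0,255),1);x0,x1,y0,y1=win[c];cv2.imwrite(f"pics/fit_{c}.png",cv2.resize(v[y0-10:y1+10,x0-10:x1+10],(300,300)))
cv2.imwrite("pics/fit.png",np.hstack([cv2.imread(f"pics/fit_{c}.png") for c in("scene","side")]))
E
python3 fit.py
```

```text
wrist [ 297  242   80  100 5640]
scene [ 379  172   46   48 1625]
side [267 246  29  36 774]
wrist [554.98960943 234.59035196  -1.8156509 ] -0.09078254521541249 343.0
scene [553.10440055 240.94284874   0.99757856] 0.049878927792002245 631.0
side [558.72019584 235.6938348   -7.52979566] -0.37648978279608747 79.0
```

View pics/fit.png

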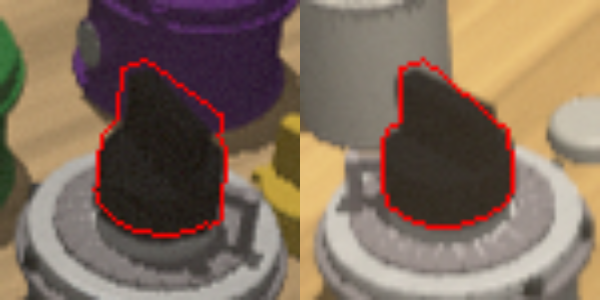

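```bash
python3 - <<'E'
from h import *
from cell import r
s=r.get_state();print(delta(s,[553,235.5,205],-.115))
E
```

```text
(array([0.6126, 0.9448, 0.069 ]), array([ 0.0002,  0.0014, -0.0006]))
```

>>> {"method": "apply_moves", "body": {"deltas": "100 0.61 0.4 0.07 0.001;100 0.61 0.94 0.07 0.001;100 0.61 0.94 0.07 0.001;100 0.61 0.94 0.07 0.001"}}

```text
clock: 4.5
eef_pos: [552.9, 235.7, 207.8]
tool_rot: [-1.571, 0.0, -0.115]
wrist_force: [-0.8, 0.1, 0.1]
opening: 85.6
```

```bash
python3 - <<'E'
from h import *
from cell import r
import cv2
s=r.get_state();d=r.grab_frame("wrist");print(s["clock"],s["eef_pos"],s["tool_rot"],s["wrist_force"])
np.savez("w2.npz",**d)
v=d["frame"][:,:,::-1]
v=np.clip(v.astype(float)*1.6,0,255).astype(np.uint8)
print(wproj(d,[[553,235.5,184]]))
cv2.imwrite("pics/w2.png",v)
E
```

```text
4.5 [552.92851251 235.72648947 207.84008085] [-1.57080989e+00  2.76830458e-04 -1.14890751e-01] [-0.80533646  0.06701078  0.10401518]
[[329.89926081 292.08817511]]
```

View pics/w2.png

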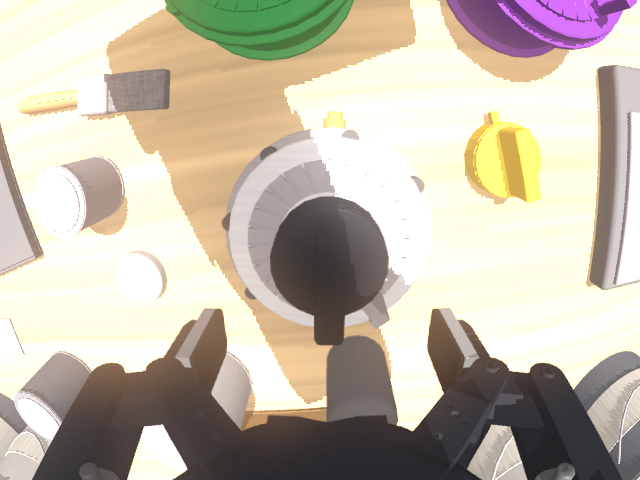

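```bash
sed -e 's/w1.npz/w2.npz/;s/(285,400,235,342)/(255,400,185,360)/;s/"wrist":72/"wrist":56/' fit.py > fit2.py; cat >> fit2.py <<'E'
for th in(50,56,60):
    g=cv2.cvtColor(d["frame"],cv2.COLOR_RGB2GRAY)
    m=np.zeros((480,640),np.uint8);m[185:347,255:400]=g[185:347,255:400]<th;n,l,st,_=cv2.connectedComponentsWithStats(m);i=1+st[1:,4].argmax();print(th,st[i])
v=np.clip((d["frame"][180:360,255:400,::-1].astype(float)-10)*3.5,0,255).astype(np.uint8)
cv2.imwrite("pics/w2c.png",np.hstack([cv2.resize(v,None,fx=3,fy=3,interpolation=cv2.INTER_CUBIC),cv2.resize(cv2.imread("pics/fit_wrist.png"),(360,540))]))
E
python3 fit2.py
```

```text
wrist [ 270  199  108  146 8931]
scene [ 379  172   46   48 1625]
side [267 246  29  36 774]
wrist [ 5.55978223e+02  2.32194051e+02 -1.68607646e-01] -0.008430382309743542 3616.0
scene [553.10440055 240.94284874   0.99757856] 0.049878927792002245 631.0
side [558.72019584 235.6938348   -7.52979566] -0.37648978279608747 79.0
50 [ 271  204  100  141 8077]
56 [ 270  199  108  146 8931]
60 [ 270  198  108  148 9647]
```

View pics/w2c.png

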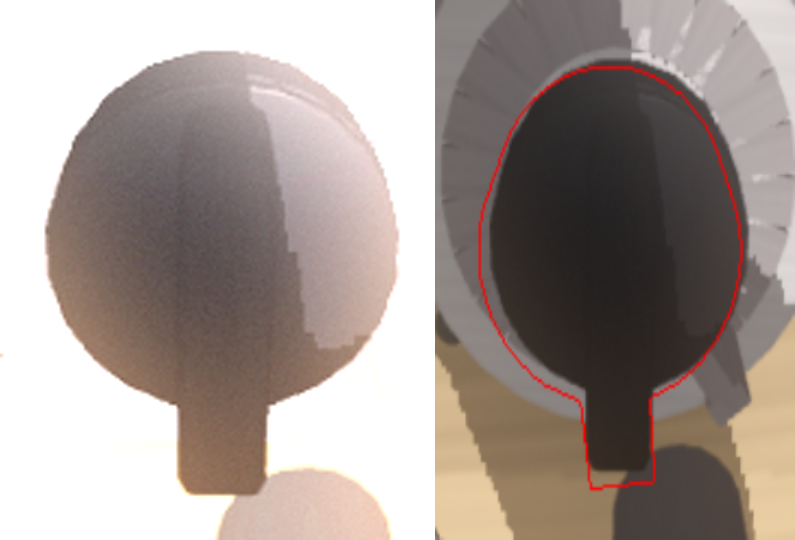

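```bash
python3 - <<'E'
from h import *
d=dict(np.load("w2.npz"));t=np.linspace(0,2*np.pi,361)
obs=np.array([270.7,387.3,197,314.3,343.3,343.7,343])
def mod(p):
    x,y,yaw,dz=p;R=Ro.from_euler("z",yaw).as_matrix()
    S=wproj(d,np.array([(x+36*np.cos(a),y+36*np.sin(a),z+dz) for a in t for z in(116,146)]))
    B=wproj(d,np.array([(32,-8,184),(32,8,184)])@R.T+[x,y,dz])
    return np.r_[S[:,0].min(),S[:,0].max(),S[:,1].min(),B.ravel()]
for fz in(0,1):
    f=lambda p:np.r_[mod([*p[:3],p[3]*fz])-obs,p[3]*.05]
    o=least_squares(f,[553,235.5,-.115,0],diff_step=1e-4);print(o.x,np.round(o.fun,1))
for uv in((314.3,343.3),(343.7,342.9)):print(watz(d,uv,184))
x,y=o.x[:2]
# bracket tip corners from w2c right panel: scale x 360/165, y 540/195 ; origin (245,175)
for px in((718,425),(750,402),(742,330),(770,300)):
    uv=(245+(px[0]-435)*165/360,175+px[1]*195/540);w=watz(d,uv,139);print(uv,w,np.hypot(*(w-[x,y])),np.arctan2(w[1]-y,w[0]-x))
E
```

```text
[ 5.53044748e+02  2.35220436e+02 -1.17122659e-01  0.00000000e+00] [-2.2  2.1 -3.6 -0.2  1.8  0.3  2.1  0. ]
[ 5.56826204e+02  2.34818122e+02 -1.16856191e-01 -7.35776530e+00] [-0.  -0.1 -0.1  0.4 -0.1 -0.3  0.2 -0.4]
[582.74659903 223.79600394]
[584.29562963 239.41882865]
(374.70833333333337, 328.47222222222223) [606.21695494 259.94859481] 55.41648584353907 0.47067017220490204
(389.375, 320.16666666666663) [601.05673803 270.07346787] 56.56217381825649 0.6729589050534522
(385.70833333333337, 294.1666666666667) [581.25269205 268.53000315] 41.63104864517188 0.9437725631250248
(398.54166666666663, 283.3333333333333) [574.63734645 277.14283392] 45.919690669259985 1.172470349456526
```

```bash
python3 - <<'E'
from h import *
d=dict(np.load("w2.npz"));s=dict(p=np.array([552.93,235.73,207.84]),R=Ro.from_euler("xyz",[-1.5708,0,-.1149]).as_matrix())
for sz in(-1,1):
  for x in(-11,11):
    print(sz,x,wproj(d,s["p"]+s["R"]@np.array([x,-13,sz*42.75])))
# joint fit scene+side: bar top corners etc: find z dependence
for dz in(0,-7):
  for c,p in(("scene",(555,235,116)),("side",(555,235,116))):
    P=np.array(p)+[0,0,dz];R=Ro.from_euler("z",-.117).as_matrix()
    print(dz,c,np.round(proj(c,np.array([(-32,-8,68),(-32,8,68),(32,8,68),(32,-8,68)])@R.T+P),1).tolist(),"skirt bottom row",np.round(max(proj(c,P+[36*np.cos(a),36*np.sin(a),0])[0,1] for a in np.linspace(0,6.28,60)),1))
# pot: fit base?
E
python3 - <<'E'
import cv2,numpy as np
a=cv2.imread("pics/scene0.png")[170:240,370:440];b=cv2.imread("pics/side0.png")[235:305,250:320]
cv2.imwrite("pics/z.png",np.clip(cv2.resize(np.hstack([a,b]),None,fx=5.5,fy=5.5,interpolation=cv2.INTER_CUBIC).astype(float)*2,0,255))
E
```

```text
-1 -11 [[225.42770966 306.83758123]]
-1 11 [[231.72019656 351.02463263]]
1 -11 [[436.27081885 306.65258338]]
1 11 [[429.52869696 350.72850196]]
0 scene [[390.2, 178.6], [396.3, 176.8], [412.0, 191.9], [405.8, 193.8]] skirt bottom row 219.1
0 side [[292.4, 253.3], [287.9, 256.3], [268.8, 247.0], [273.3, 244.2]] skirt bottom row 281.2
-7 scene [[389.9, 181.1], [395.9, 179.4], [411.6, 194.5], [405.4, 196.4]] skirt bottom row 221.4
-7 side [[292.5, 255.6], [288.1, 258.7], [269.0, 249.4], [273.5, 246.5]] skirt bottom row 283.4[ WARN:0@0.059] global loadsave.cpp:1063 imwrite_ Unsupported depth image for selected encoder is fallbacked to CV_8U.
```

View pics/z.png

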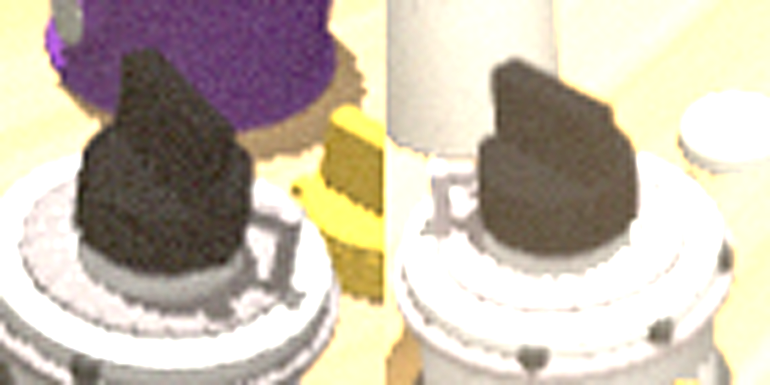

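```bash
python3 - <<'E'
from h import *
from cell import r
s=r.get_state();print(delta(s,[554,235.6,152],-.116))
E
```

```text
(array([ 0.0069,  0.5636, -0.0025]), array([-0.0002,  0.0005,  0.0004]))
```

>>> {"method": "apply_moves", "body": {"deltas": "100 0.007 0.3 -0.002 0;100 0.007 0.56 -0.002 0;100 0.007 0.563 -0.002 0;30 0.007 0.563 -0.002 0;30 0.007 0.563 -0.002 0;30 0.007 0.563 -0.002 0"}}

```text
clock: 5.3
eef_pos: [554.3, 235.8, 152.9]
tool_rot: [-1.57, -0.002, -0.114]
wrist_force: [0.2, 0.1, 0.6]
opening: 32.1
```

```bash
python3 - <<'E'
from h import *
from cell import r
import cv2
s=r.get_state();d=r.grab_frame("wrist");print({k:np.round(s[k],3) for k in("clock","eef_pos","tool_rot","wrist_force","ft_torque","opening")})
v=np.clip(d["frame"][:,:,::-1].astype(float)*1.6,0,255).astype(np.uint8)
cv2.imwrite("pics/w3.png",v)
E
```

```text
{'clock': np.float64(5.3), 'eef_pos': array([554.347, 235.785, 152.891]), 'tool_rot': array([-1.57 , -0.002, -0.114]), 'wrist_force': array([0.243, 0.08 , 0.569]), 'ft_torque': array([ 0.015, -0.018,  0.061]), 'opening': np.float64(32.111)}
```

View pics/w3.png

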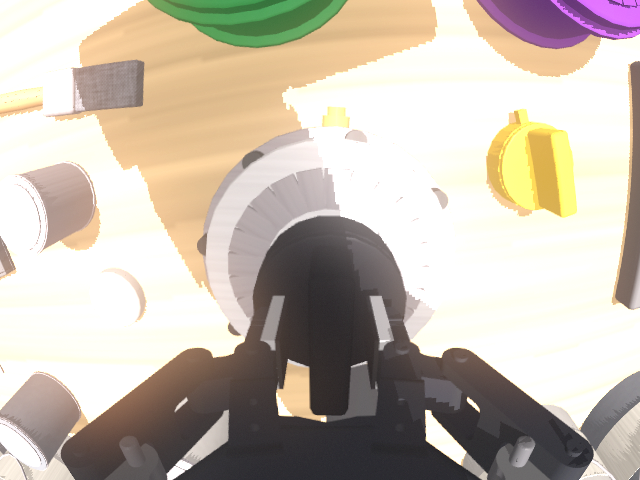

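```bash
python3 - <<'E'
from h import *
from cell import r
import cv2
d=r.grab_frame("wrist");np.savez("w3.npz",**d)
t=np.linspace(0,2*np.pi,361)
obs=np.array([254,405.5,216,309.5,413,350.5,412])
def mod(p):
    x,y,yaw,dz=p;R=Ro.from_euler("z",yaw).as_matrix()
    S=wproj(d,np.array([(x+36*np.cos(a),y+36*np.sin(a),z+dz) for a in t for z in(116,146)]))
    B=wproj(d,np.array([(32,-8,184),(32,8,184)])@R.T+[x,y,dz])
    return np.r_[S[:,0].min(),S[:,0].max(),S[:,1].min(),B.ravel()]
for fz in(0,1):
    f=lambda p:np.r_[mod([*p[:3],p[3]*fz])-obs,p[3]*.05]
    o=least_squares(f,[553,235.5,-.115,0],diff_step=1e-4);print(o.x,np.round(o.fun,1))
E
```

```text
[ 5.52388358e+02  2.35557973e+02 -1.14078890e-01  0.00000000e+00] [-3.   2.8 -4.7  1.1  2.6 -0.9  3.5  0. ]
[ 5.56002249e+02  2.35185533e+02 -1.13819297e-01 -5.35879696e+00] [-0.2  0.  -0.3  1.8 -0.3 -1.7  0.6 -0.3]
```

```bash
python3 - <<'E'
from h import *
t=np.linspace(0,2*np.pi,181)
D=[dict(np.load(f"w{i}.npz")) for i in(2,3)]
O=[np.array([270.7,387.3,197,314.3,343.3,343.7,343]),np.array([254,405.5,216,309.5,413,350.5,412])]
def mod(d,p,k):
    x,y,yaw,dz=p;R=Ro.from_euler("z",yaw).as_matrix();d=dict(d);K=d["intrinsics"].copy();K[0,0]*=k;K[1,1]*=k;d["intrinsics"]=K
    S=wproj(d,np.array([(x+36*np.cos(a),y+36*np.sin(a),z+dz) for a in t for z in(116,146)]))
    B=wproj(d,np.array([(32,-8,184),(32,8,184)])@R.T+[x,y,dz])
    return np.r_[S[:,0].min(),S[:,0].max(),S[:,1].min(),B.ravel()]
for n,(a,b) in dict(k=(1,0),dz=(0,1)).items():
    f=lambda p:np.r_[mod(D[0],[*p[:3],p[3]*b],1+p[4]*a)-O[0],mod(D[1],[*p[:3],p[3]*b],1+p[4]*a)-O[1],p[3]*.01,p[4]*.1]
    o=least_squares(f,[553,235.5,-.115,0,0],x_scale=[1,1,.01,1,.01],diff_step=1e-4);print(n,o.x,np.round(o.fun,1))
E
```

```text
k [ 5.54205290e+02  2.35299349e+02 -1.15099851e-01  0.00000000e+00
 -3.32342772e-02] [ 0.2  0.2 -0.3  0.7 -0.   0.1  0.2 -0.2 -0.3 -0.2  1.5 -0.4 -2.   0.6
  0.  -0. ]
dz [ 5.56162679e+02  2.35062611e+02 -1.14914178e-01 -5.76608949e+00
  0.00000000e+00] [-0.2  0.7 -0.6  0.7  0.5  0.2  0.8 -0.2 -0.4 -0.2  1.6 -0.7 -2.1  0.2
 -0.1  0. ]
```

>>> {"method": "apply_moves", "body": {"deltas": "0 0 0 -0.004 0;0 0 0 -0.004 0;0 0 0 -0.004 0;0 0 0 -0.004 0", "grip_force": 60}}

```text
clock: 5.9
eef_pos: [554.2, 235.5, 152.6]
tool_rot: [-1.57, -0.002, -0.114]
wrist_force: [-1.3, 3.0, 3.4]
opening: 15.3
```

```bash
cat > st.py <<'E'
from h import *
from cell import r
s=r.get_state();print({k:np.round(s[k],3).tolist() for k in("clock","eef_pos","tool_rot","wrist_force","ft_torque","opening","qpos")})
E
python3 st.py
```

```text
{'clock': 5.9, 'eef_pos': [554.188, 235.511, 152.615], 'tool_rot': [-1.57, -0.002, -0.114], 'wrist_force': [-1.34, 2.991, 3.449], 'ft_torque': [0.749, 0.146, 0.034], 'opening': 15.263, 'qpos': [0.266, 0.425, -0.016, 1.128, 0.0, 0.381]}
```

>>> {"method": "apply_moves", "body": {"deltas": "0 0 0 0 -0.03;0 0 0 0 -0.06;0 0 0 0 -0.09;0 0 0 0 -0.1;0 0 0 0 -0.1"}}

```text
clock: 6.52
eef_pos: [554.1, 235.2, 152.6]
tool_rot: [-1.571, -0.002, 0.198]
wrist_force: [0.1, -2.8, 3.5]
opening: 15.1
```

```bash
python3 st.py
```

```text
{'clock': 6.525, 'eef_pos': [554.146, 235.169, 152.618], 'tool_rot': [-1.571, -0.002, 0.198], 'wrist_force': [0.057, -2.762, 3.533], 'ft_torque': [-0.501, 0.134, 0.048], 'opening': 15.081, 'qpos': [0.266, 0.425, -0.016, 1.128, -0.0, 0.068]}
```

```bash
python3 - <<'E'
from h import *
from cell import r
import cv2
out=[]
for n,(x0,y0,w,h) in(("scene",(370,175,75,75)),("side",(240,240,75,75)),("wrist",(290,180,150,150))):
    d=r.grab_frame(n);np.savez(f"n_{n}.npz",**d)
    v=np.clip(d["frame"][y0:y0+h,x0:x0+w,::-1].astype(float)*1.5,0,255).astype(np.uint8);out.append(cv2.resize(v,(390,390),interpolation=cv2.INTER_CUBIC))
d=np.load("w2.npz");v=np.clip(d["frame"][250:350,320:420,::-1].astype(float)*1.5,0,255).astype(np.uint8);out.append(cv2.resize(v,(390,390),interpolation=cv2.INTER_CUBIC))
cv2.imwrite("pics/n1.png",np.hstack(out[:2]));cv2.imwrite("pics/n2.png",np.hstack(out[2:]))
E
```

```text
(no output)
```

View pics/n1.png

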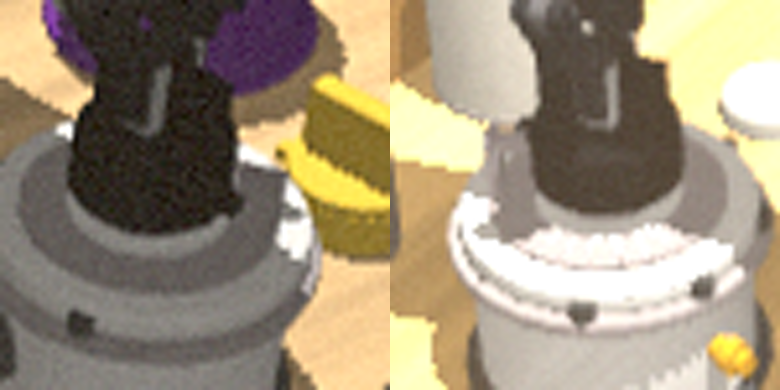

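View pics/n2.png

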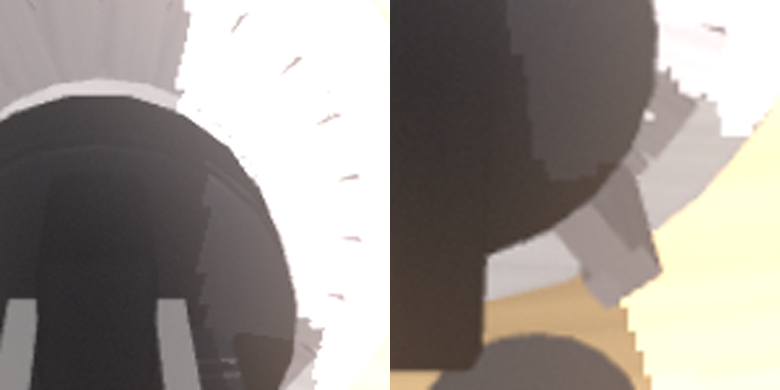

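```bash
python3 - <<'E'
from h import *
d=dict(np.load("w2.npz"));d["intrinsics"]=d["intrinsics"].copy();d["intrinsics"][0,0]*=.967;d["intrinsics"][1,1]*=.967
c=np.array([554.2,235.3])
for px in((610,305),(660,270),(555,230),(600,180),(632,170),(585,270)):
    uv=(320+(px[0]-390)/3.9,250+px[1]/3.9)
    for z in(139,100):
        w=watz(d,uv,z);print(px,z,w.round(1),np.hypot(*(w-c)).round(1),np.arctan2(*(w-c)[::-1]).round(3),end=" | ")
    print()
for yaw in(.198,):
  for n in("scene","side"):print(proj(n,[554.2+47*np.cos(yaw),235.3+47*np.sin(yaw),130]))
# predicted bracket top quad in w2 for various angles
for a in(.5,.55,.6,.65,.7,.75):
    u=np.array([np.cos(a),np.sin(a)]);v=np.array([-u[1],u[0]])
    P=[np.r_[c+u*rr+v*h,139] for rr,h in((58,-4),(58,4),(42,-4),(42,4))]
    q=wproj(d,P);print(a,np.round(np.c_[(q[:,0]-320)*3.9+390,(q[:,1]-250)*3.9]).astype(int).tolist())
E
```

```text
(610, 305) 139 [608.7 262.1] 60.8 0.457 | (610, 305) 100 [634.3 265.5] 85.6 0.361 | 
(660, 270) 139 [602.6 271.4] 60.4 0.64 | (660, 270) 100 [627.1 276.5] 83.7 0.514 | 
(555, 230) 139 [592.  253.4] 41.9 0.447 | (555, 230) 100 [614.5 255.2] 63.5 0.319 | 
(600, 180) 139 [583.2 261.8] 39.3 0.74 | (600, 180) 100 [604.1 265.1] 58.1 0.539 | 
(632, 170) 139 [582.  267.3] 42.4 0.856 | (632, 170) 100 [602.6 271.7] 60.6 0.645 | 
(585, 270) 139 [600.8 258.1] 51.9 0.455 | (585, 270) 100 [624.9 260.8] 75.1 0.346 | 
[[414.32782635 213.5131136 ]]
[[265.07016312 264.20893517]]
0.5 [[595, 299], [634, 276], [547, 236], [586, 212]]
0.55 [[610, 291], [647, 266], [557, 230], [595, 205]]
0.6 [[623, 283], [659, 256], [568, 224], [604, 197]]
0.65 [[637, 274], [672, 246], [578, 218], [613, 189]]
0.7 [[650, 264], [683, 235], [588, 211], [621, 180]]
0.75 [[662, 254], [694, 223], [597, 203], [629, 171]]
```

>>> {"method": "apply_moves", "body": {"deltas": "0 0 0 0 -0.01;0 0 0 0 -0.02;0 0 0 0 -0.022"}}

```text
clock: 7.05
eef_pos: [554.2, 235.2, 152.6]
tool_rot: [-1.571, -0.002, 0.269]
wrist_force: [-0.4, -1.3, 3.2]
opening: 15.1
```

```bash
python3 st.py
```

```text
{'clock': 7.05, 'eef_pos': [554.19, 235.249, 152.616], 'tool_rot': [-1.571, -0.002, 0.269], 'wrist_force': [-0.41, -1.319, 3.203], 'ft_torque': [-0.314, 0.077, 0.004], 'opening': 15.143, 'qpos': [0.266, 0.425, -0.016, 1.128, -0.0, -0.002]}
```

>>> {"method": "apply_moves", "body": {"deltas": "0 0 0 0 -0.003;0 0 0 0 -0.006"}}

```text
clock: 7.3
eef_pos: [554.2, 235.3, 152.6]
tool_rot: [-1.571, -0.002, 0.288]
wrist_force: [-0.1, -1.6, 3.1]
opening: 15.6
```

```bash
python3 st.py
```

```text
{'clock': 7.3, 'eef_pos': [554.175, 235.282, 152.604], 'tool_rot': [-1.571, -0.002, 0.288], 'wrist_force': [-0.112, -1.567, 3.054], 'ft_torque': [-0.221, 0.062, -0.108], 'opening': 15.602, 'qpos': [0.266, 0.425, -0.016, 1.128, -0.0, -0.022]}
```

>>> {"method": "apply_moves", "body": {"deltas": "0 0 0 0 -0.002;0 0 0 0 -0.004"}}

```text
clock: 7.55
eef_pos: [554.2, 235.3, 152.6]
tool_rot: [-1.571, -0.002, 0.301]
wrist_force: [0.0, 0.4, 3.2]
opening: 15.1
```

```bash
python3 st.py
```

```text
{'clock': 7.55, 'eef_pos': [554.178, 235.343, 152.62], 'tool_rot': [-1.571, -0.002, 0.301], 'wrist_force': [0.041, 0.423, 3.233], 'ft_torque': [-0.234, 0.045, -0.054], 'opening': 15.15, 'qpos': [0.266, 0.425, -0.016, 1.128, 0.0, -0.035]}
```

>>> {"method": "apply_moves", "body": {"deltas": "0 0 0 0 -0.002;0 0 0 0 -0.004"}}

```text
clock: 7.8
eef_pos: [554.2, 235.3, 152.6]
tool_rot: [-1.571, -0.002, 0.314]
wrist_force: [-1.1, -0.4, 3.1]
opening: 15.4
```

```bash
python3 st.py
```

```text
{'clock': 7.8, 'eef_pos': [554.213, 235.343, 152.632], 'tool_rot': [-1.571, -0.002, 0.314], 'wrist_force': [-1.125, -0.45, 3.12], 'ft_torque': [-0.194, 0.09, -0.061], 'opening': 15.372, 'qpos': [0.266, 0.425, -0.016, 1.128, 0.0, -0.048]}
```

>>> {"method": "apply_moves", "body": {"deltas": "0 0 0 0 -0.002;0 0 0 0 -0.004"}}

```text
clock: 8.05
eef_pos: [554.2, 235.4, 152.6]
tool_rot: [-1.571, -0.002, 0.327]
wrist_force: [-0.1, -0.8, 3.1]
opening: 14.9
```

```bash
python3 st.py
```

```text
{'clock': 8.05, 'eef_pos': [554.175, 235.355, 152.611], 'tool_rot': [-1.571, -0.002, 0.327], 'wrist_force': [-0.106, -0.758, 3.096], 'ft_torque': [-0.217, 0.05, -0.066], 'opening': 14.884, 'qpos': [0.266, 0.425, -0.016, 1.128, 0.0, -0.061]}
```

>>> {"method": "apply_moves", "body": {"deltas": "0 0 0 0 -0.002;0 0 0 0 -0.004"}}

```text
clock: 8.3
eef_pos: [554.2, 235.4, 152.6]
tool_rot: [-1.571, -0.002, 0.34]
wrist_force: [-0.8, -0.6, 3.9]
opening: 15.2
```

```bash
python3 st.py
```

```text
{'clock': 8.3, 'eef_pos': [554.188, 235.367, 152.593], 'tool_rot': [-1.571, -0.002, 0.34], 'wrist_force': [-0.804, -0.573, 3.865], 'ft_torque': [-0.189, 0.05, -0.047], 'opening': 15.223, 'qpos': [0.266, 0.425, -0.016, 1.128, 0.0, -0.074]}
```

>>> {"method": "apply_moves", "body": {"deltas": "0 0 0 0 -0.002;0 0 0 0 -0.004"}}

```text
clock: 8.55
eef_pos: [554.2, 235.4, 152.6]
tool_rot: [-1.571, -0.002, 0.353]
wrist_force: [-0.2, -0.1, 3.6]
opening: 15.0
```

```bash
python3 st.py
```

```text
{'clock': 8.55, 'eef_pos': [554.226, 235.415, 152.612], 'tool_rot': [-1.571, -0.002, 0.353], 'wrist_force': [-0.223, -0.093, 3.587], 'ft_torque': [-0.177, 0.036, -0.097], 'opening': 14.96, 'qpos': [0.266, 0.425, -0.016, 1.128, 0.0, -0.087]}
```

>>> {"method": "apply_moves", "body": {"deltas": "0 0 0 0 -0.002;0 0 0 0 -0.004"}}

```text
clock: 8.8
eef_pos: [554.2, 235.4, 152.6]
tool_rot: [-1.571, -0.002, 0.366]
wrist_force: [0.2, -0.5, 2.8]
opening: 15.2
```

```bash
python3 st.py
```

```text
{'clock': 8.8, 'eef_pos': [554.222, 235.352, 152.609], 'tool_rot': [-1.571, -0.002, 0.366], 'wrist_force': [0.217, -0.529, 2.802], 'ft_torque': [-0.297, -0.032, -0.241], 'opening': 15.153, 'qpos': [0.266, 0.425, -0.016, 1.128, 0.0, -0.1]}
```

>>> {"method": "apply_moves", "body": {"deltas": "0 0 0 0 -0.001;0 0 0 0 -0.002"}}

```text
clock: 9.05
eef_pos: [554.3, 235.3, 152.6]
tool_rot: [-1.571, -0.002, 0.372]
wrist_force: [0.2, -1.6, 3.8]
opening: 14.7
```

```bash
python3 st.py
```

```text
{'clock': 9.05, 'eef_pos': [554.287, 235.29, 152.6], 'tool_rot': [-1.571, -0.002, 0.372], 'wrist_force': [0.223, -1.564, 3.824], 'ft_torque': [-0.401, -0.073, -0.244], 'opening': 14.69, 'qpos': [0.266, 0.425, -0.016, 1.128, -0.0, -0.106]}
```

>>> {"method": "apply_moves", "body": {"deltas": "0 0 0 0 -0.001;0 0 0 0 -0.0015"}}

```text
clock: 9.3
eef_pos: [554.3, 235.2, 152.6]
tool_rot: [-1.571, -0.002, 0.377]
wrist_force: [1.1, -2.0, 1.5]
opening: 15.2
```

```bash
python3 st.py
```

```text
{'clock': 9.3, 'eef_pos': [554.321, 235.209, 152.61], 'tool_rot': [-1.571, -0.002, 0.377], 'wrist_force': [1.107, -1.985, 1.535], 'ft_torque': [-0.466, -0.081, -0.346], 'opening': 15.246, 'qpos': [0.266, 0.425, -0.016, 1.128, -0.0, -0.111]}
```

>>> {"method": "apply_moves", "body": {"deltas": "0 0 0 0 -0.0004;0 0 0 0 -0.0004;0 0 0 0 -0.0004;0 0 0 0 -0.0004"}}

```text
clock: 9.8
eef_pos: [554.3, 235.2, 152.6]
tool_rot: [-1.571, -0.002, 0.378]
wrist_force: [-0.2, -2.1, 3.0]
opening: 15.2
```

```bash
python3 st.py
```

```text
{'clock': 9.8, 'eef_pos': [554.34, 235.177, 152.616], 'tool_rot': [-1.571, -0.002, 0.378], 'wrist_force': [-0.194, -2.052, 2.984], 'ft_torque': [-0.462, -0.102, -0.339], 'opening': 15.213, 'qpos': [0.266, 0.425, -0.016, 1.128, -0.0, -0.112]}
```

>>> {"method": "apply_moves", "body": {"deltas": "0 0 0 0 -0.0012;0 0 0 0 -0.0012;0 0 0 0 -0.0012;0 0 0 0 -0.0012;0 0 0 0 -0.0012;0 0 0 0 -0.0012"}}

```text
clock: 10.55
eef_pos: [554.4, 235.1, 152.6]
tool_rot: [-1.571, -0.002, 0.382]
wrist_force: [0.7, -3.6, 3.4]
opening: 15.2
```

```bash
python3 st.py
```

```text
{'clock': 10.55, 'eef_pos': [554.387, 235.132, 152.595], 'tool_rot': [-1.571, -0.002, 0.382], 'wrist_force': [0.687, -3.645, 3.376], 'ft_torque': [-0.796, -0.269, -0.32], 'opening': 15.207, 'qpos': [0.266, 0.425, -0.016, 1.128, -0.0, -0.116]}
```

>>> {"method": "apply_moves", "body": {"deltas": "0 0 0 0 -0.0005;0 0 0 0 -0.0005;0 0 0 0 -0.0005;0 0 0 0 -0.0005;0 0 0 0 -0.0005;0 0 0 0 -0.0005"}}

```text
clock: 11.3
eef_pos: [554.4, 235.1, 152.6]
tool_rot: [-1.571, -0.002, 0.383]
wrist_force: [0.1, -3.7, 2.7]
opening: 15.3
```

```bash
python3 st.py
```

```text
{'clock': 11.3, 'eef_pos': [554.38, 235.129, 152.637], 'tool_rot': [-1.571, -0.002, 0.383], 'wrist_force': [0.075, -3.737, 2.662], 'ft_torque': [-0.777, -0.254, -0.418], 'opening': 15.32, 'qpos': [0.266, 0.425, -0.016, 1.128, -0.0, -0.117]}
```

>>> {"method": "apply_moves", "body": {"deltas": "0 0 0 0 0.004;0 0 0.015 0 0.006;0 0 0.03 0 0.006;0 0 0.04 0 0.006;0 0 0.04 0 0.006"}}

```text
clock: 11.92
eef_pos: [554.4, 235.3, 149.0]
tool_rot: [-1.571, -0.003, 0.364]
wrist_force: [-0.6, -2.7, 8.8]
opening: 15.0
```

```bash
python3 st.py
```

```text
{'clock': 11.925, 'eef_pos': [554.445, 235.26, 149.024], 'tool_rot': [-1.571, -0.003, 0.364], 'wrist_force': [-0.622, -2.7, 8.79], 'ft_torque': [-0.751, 0.109, -0.056], 'opening': 14.999, 'qpos': [0.266, 0.427, -0.023, 1.118, -0.0, -0.098]}
```

>>> {"method": "apply_moves", "body": {"deltas": "0 0 0.015 0 0;0 0 0.03 0 0;0 0 0.034 0 0;0 0 0.034 0 0"}}

```text
clock: 12.42
eef_pos: [554.5, 235.3, 146.2]
tool_rot: [-1.571, -0.003, 0.364]
wrist_force: [-1.4, -3.4, 11.4]
opening: 15.0
```

```bash
python3 st.py
```

```text
{'clock': 12.425, 'eef_pos': [554.454, 235.314, 146.236], 'tool_rot': [-1.571, -0.003, 0.364], 'wrist_force': [-1.385, -3.381, 11.439], 'ft_torque': [-0.926, 0.366, 0.006], 'opening': 15.016, 'qpos': [0.266, 0.428, -0.029, 1.11, -0.0, -0.098]}
```

>>> {"method": "apply_moves", "body": {"deltas": "0 0 0.003 0 -0.006;0 0 0.003 0 -0.014;0 0 0.003 0 -0.022;0 0 0.003 0 -0.03;0 0 0.003 0 -0.03"}}

```text
clock: 13.05
eef_pos: [554.6, 235.6, 146.6]
tool_rot: [-1.572, -0.005, 0.459]
wrist_force: [-1.3, -3.0, 11.2]
opening: 15.4
```

```bash
python3 st.py
```

```text
{'clock': 13.05, 'eef_pos': [554.624, 235.605, 146.647], 'tool_rot': [-1.572, -0.005, 0.459], 'wrist_force': [-1.328, -2.958, 11.166], 'ft_torque': [-0.612, 0.247, -0.039], 'opening': 15.393, 'qpos': [0.266, 0.427, -0.029, 1.11, 0.0, -0.193]}
```

>>> {"method": "apply_moves", "body": {"deltas": "0 0 0.006 0 -0.015;0 0 0.006 0 -0.03;0 0 0.006 0 -0.045;0 0 0.006 0 -0.06;0 0 0.006 0 -0.075;0 0 0.006 0 -0.085;0 0 0.006 0 -0.085"}}

```text
clock: 13.92
eef_pos: [554.9, 236.1, 146.8]
tool_rot: [-1.573, -0.006, 0.727]
wrist_force: [-1.1, -0.8, 11.1]
opening: 15.1
```

```bash
python3 st.py
```

```text
{'clock': 13.925, 'eef_pos': [554.897, 236.111, 146.824], 'tool_rot': [-1.573, -0.006, 0.727], 'wrist_force': [-1.084, -0.79, 11.097], 'ft_torque': [-0.294, 0.163, 0.036], 'opening': 15.097, 'qpos': [0.267, 0.427, -0.029, 1.109, 0.001, -0.46]}
```

>>> {"method": "apply_moves", "body": {"deltas": "0 0 0.01 0 -0.015;0 0 0.01 0 -0.03;0 0 0.01 0 -0.045;0 0 0.01 0 -0.06;0 0 0.01 0 -0.075;0 0 0.01 0 -0.086;0 0 0.01 0 -0.086"}}

```text
clock: 14.8
eef_pos: [555.0, 236.5, 146.5]
tool_rot: [-1.574, -0.006, 0.998]
wrist_force: [-1.8, -1.9, 11.2]
opening: 15.2
```

```bash
python3 st.py
```

```text
{'clock': 14.8, 'eef_pos': [555.02, 236.5, 146.527], 'tool_rot': [-1.574, -0.006, 0.998], 'wrist_force': [-1.777, -1.925, 11.175], 'ft_torque': [-0.397, 0.313, 0.047], 'opening': 15.216, 'qpos': [0.267, 0.427, -0.031, 1.106, 0.002, -0.731]}
```

>>> {"method": "apply_moves", "body": {"deltas": "0 0 -0.03 0 0;0 0 -0.06 0 0;0 0 -0.09 0 0;0 0 -0.09 0 0"}}

```text
clock: 15.3
eef_pos: [555.0, 236.5, 155.6]
tool_rot: [-1.574, -0.007, 0.998]
wrist_force: [0.5, -3.1, 3.7]
opening: 14.9
```

```bash
python3 st.py
```

```text
{'clock': 15.3, 'eef_pos': [554.958, 236.516, 155.617], 'tool_rot': [-1.574, -0.007, 0.998], 'wrist_force': [0.535, -3.053, 3.659], 'ft_torque': [-0.682, -0.136, 0.008], 'opening': 14.887, 'qpos': [0.267, 0.422, -0.013, 1.129, 0.002, -0.731]}
```

>>> {"method": "apply_moves", "body": {"deltas": "0 0 -0.04 0 0;0 0 -0.1 0 0;0 0 -0.2 0 0;0 0 -0.3 0 0;0 0 -0.3 0 0"}}

```text
clock: 15.92
eef_pos: [555.2, 236.7, 186.7]
tool_rot: [-1.575, -0.008, 0.998]
wrist_force: [0.1, 0.1, -2.0]
opening: 15.0
```

```bash
python3 st.py
```

```text
{'clock': 15.925, 'eef_pos': [555.218, 236.658, 186.66], 'tool_rot': [-1.575, -0.008, 0.998], 'wrist_force': [0.066, 0.073, -2.034], 'ft_torque': [-0.04, 0.008, -0.015], 'opening': 14.961, 'qpos': [0.267, 0.407, 0.049, 1.204, 0.002, -0.731]}
```

>>> {"method": "apply_moves", "body": {"deltas": "0 0 -0.5 0 0;0 -0.3 -1 -0.1 0;0 -0.8 -1 -0.4 0;0 -0.8 -1 -0.4 0;0 -0.8 -1 -0.4 0"}}

```text
clock: 16.55
eef_pos: [544.6, 147.4, 286.0]
tool_rot: [-1.575, -0.008, 0.997]
wrist_force: [0.5, -0.5, -1.1]
opening: 15.3
```

>>> {"method": "apply_moves", "body": {"deltas": "0 -0.5 0 -0.2 0;0 -0.9 0 -0.4 0;0 -0.9 0 -0.4 0;0 -0.9 0 -0.4 0"}}

```text
clock: 17.05
eef_pos: [529.5, 51.0, 285.2]
tool_rot: [-1.574, -0.008, 0.998]
wrist_force: [-0.0, -0.2, -1.6]
opening: 15.2
```

>>> {"method": "apply_moves", "body": {"deltas": "0 -0.5 0 -0.2 0;0 -0.9 0 -0.4 0;0 -0.9 0 -0.4 0;0 -0.9 0 -0.4 0"}}

```text
clock: 17.55
eef_pos: [514.5, -45.2, 284.5]
tool_rot: [-1.574, -0.008, 0.999]
wrist_force: [0.6, -0.5, -0.6]
opening: 15.0
```

```bash
python3 st.py; python3 - <<'E'
from h import *
from cell import r
import cv2
for n in("wrist","scene"):
    d=r.grab_frame(n);np.savez(f"t_{n}.npz",**d);cv2.imwrite(f"pics/t_{n}.png",d["frame"][:,:,::-1])
print(delta(r.get_state(),[486,-230,287],.998))
E
```

```text
{'clock': 17.55, 'eef_pos': [514.548, -45.206, 284.493], 'tool_rot': [-1.574, -0.008, 0.999], 'wrist_force': [0.557, -0.493, -0.55], 'ft_torque': [0.04, -0.065, -0.024], 'opening': 15.048, 'qpos': [-0.249, 0.234, 0.054, 1.386, 0.007, -1.248]}
(array([-1.7104, -0.0356, -0.7606]), array([0.0011, 0.0005, 0.0026]))
```

View pics/t_wrist.png

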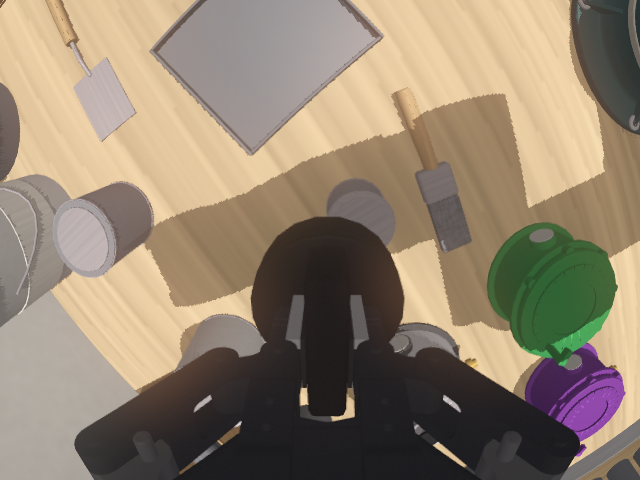

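View pics/t_scene.png

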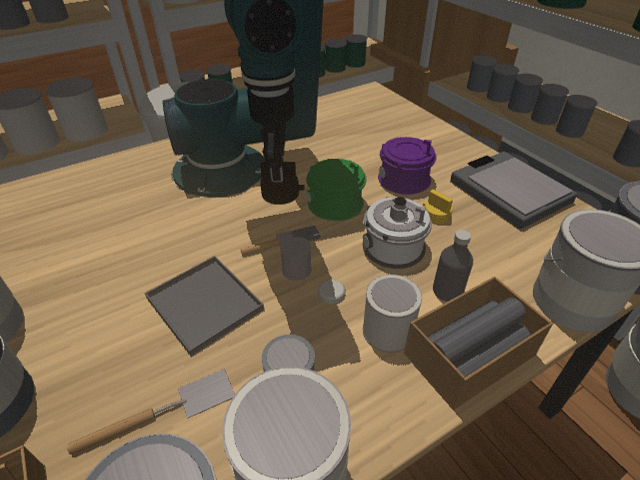

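```bash
python3 - <<'E'
from h import *
d=dict(np.load("t_wrist.npz"))
for k in(1,.967):
    d["intrinsics"]=np.load("t_wrist.npz")["intrinsics"].copy();d["intrinsics"][[0,1],[0,1]]*=k
    w=[watz(d,u,18).round(1) for u in((151,50),(252,153),(382,37))];print(w,(w[0]+w[2])/2,np.hypot(*(w[0]-w[1])),np.hypot(*(w[2]-w[1])))
E
```

```text
[array([ 590.2, -303.1]), array([ 559.6, -129.4]), array([ 370.2, -160.9])] [ 480.2 -232. ] 176.37474308982 192.00158853509524
[array([ 592.1, -315.4]), array([ 560.1, -133.8]), array([ 364.1, -166.7])] [ 478.1  -241.05] 184.39783078984414 198.74206902415
```

>>> {"method": "apply_moves", "body": {"deltas": "0 -0.5 0 -0.2 0;0 -0.85 0.3 -0.38 0;0 -0.85 0.6 -0.38 0;0 -0.85 0.6 -0.38 0"}}

```text
clock: 18.15
eef_pos: [500.3, -135.6, 222.7]
tool_rot: [-1.571, -0.008, 1.0]
wrist_force: [0.9, 0.9, -0.9]
opening: 15.3
```

```bash
python3 - <<'E'
from h import *
from cell import r
print(delta(r.get_state(),[481,-233,130],1.0))
E
```

```text
(array([-0.9306,  0.9193, -0.3637]), array([0.    , 0.0001, 0.0025]))
```

>>> {"method": "apply_moves", "body": {"deltas": "0 -0.5 0 -0.2 0;0 -0.93 0.2 -0.36 0;0 -0.93 0.7 -0.36 0;0 -0.93 0.92 -0.36 0;0 -0.93 0.92 -0.36 0"}}

```text
clock: 18.77
eef_pos: [480.9, -231.8, 130.0]
tool_rot: [-1.57, -0.008, 1.002]
wrist_force: [0.5, 0.5, -2.1]
opening: 15.3
```

```bash
python3 st.py; python3 - <<'E'
from h import *
from cell import r
import cv2
o=[]
for n,(x,y,w,h) in(("scene",(130,210,160,150)),("side",(330,150,160,150))):
    d=r.grab_frame(n);o.append(cv2.resize(d["frame"][y:y+h,x:x+w,::-1],None,fx=2.4,fy=2.4))
cv2.imwrite("pics/p1.png",np.hstack(o))
E
```

```text
{'clock': 18.775, 'eef_pos': [480.948, -231.8, 130.025], 'tool_rot': [-1.57, -0.008, 1.002], 'wrist_force': [0.474, 0.505, -2.147], 'ft_torque': [-0.047, -0.003, 0.035], 'opening': 15.333, 'qpos': [-0.606, 0.33, -0.234, 1.008, 0.008, -1.608]}
```

View pics/p1.png

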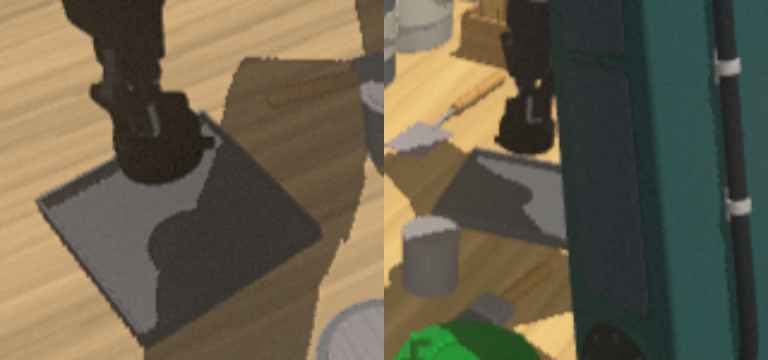

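>>> {"method": "apply_moves", "body": {"deltas": "0 0 0.3 0 0;0 0 0.6 0 0;0 0 0.75 0 0;0 0 0.82 0 0;0 0 0.82 0 0"}}

```text
clock: 19.5
eef_pos: [482.9, -232.2, 50.5]
tool_rot: [-1.574, -0.008, 1.002]
wrist_force: [0.7, 0.4, -1.3]
opening: 15.2
```

```bash
python3 st.py
```

```text
{'clock': 19.5, 'eef_pos': [482.876, -232.24, 50.454], 'tool_rot': [-1.574, -0.008, 1.002], 'wrist_force': [0.669, 0.363, -1.347], 'ft_torque': [-0.003, 0.021, 0.037], 'opening': 15.199, 'qpos': [-0.605, 0.4, -0.366, 0.802, 0.008, -1.607]}
```

>>> {"method": "apply_moves", "body": {"deltas": "0 0 0.015 0 0;0 0 0.03 0 0;0 0 0.04 0 0;0 0 0.04 0 0"}}

```text
clock: 20.0
eef_pos: [482.9, -232.2, 46.5]
tool_rot: [-1.574, -0.008, 1.002]
wrist_force: [-0.0, 0.3, -1.2]
opening: 15.2
```

```bash
python3 st.py
```

```text
{'clock': 20.0, 'eef_pos': [482.895, -232.223, 46.465], 'tool_rot': [-1.574, -0.008, 1.002], 'wrist_force': [-0.018, 0.3, -1.162], 'ft_torque': [0.003, 0.024, 0.019], 'opening': 15.219, 'qpos': [-0.605, 0.405, -0.372, 0.792, 0.008, -1.607]}
```

>>> {"method": "apply_moves", "body": {"deltas": "0 0 0.01 0 0;0 0 0.02 0 0;0 0 0.03 0 0;0 0 0.03 0 0"}}

```text
clock: 20.5
eef_pos: [482.9, -232.2, 43.4]
tool_rot: [-1.574, -0.008, 1.002]
wrist_force: [0.1, 0.0, -1.4]
opening: 15.5
```

```bash
python3 st.py
```

```text
{'clock': 20.5, 'eef_pos': [482.862, -232.181, 43.352], 'tool_rot': [-1.574, -0.008, 1.002], 'wrist_force': [0.054, 0.023, -1.449], 'ft_torque': [-0.075, -0.007, -0.0], 'opening': 15.472, 'qpos': [-0.605, 0.408, -0.376, 0.784, 0.008, -1.607]}
```

>>> {"method": "apply_moves", "body": {"deltas": "0 0 0.005 0 0;0 0 0.01 0 0;0 0 0.01 0 0"}}

```text
clock: 20.88
eef_pos: [482.9, -232.2, 42.3]
tool_rot: [-1.574, -0.008, 1.002]
wrist_force: [-0.6, 0.3, -1.4]
opening: 15.0
```

```bash
python3 st.py
```

```text
{'clock': 20.875, 'eef_pos': [482.852, -232.163, 42.346], 'tool_rot': [-1.574, -0.008, 1.002], 'wrist_force': [-0.649, 0.27, -1.368], 'ft_torque': [-0.005, -0.008, -0.062], 'opening': 15.049, 'qpos': [-0.605, 0.409, -0.378, 0.781, 0.008, -1.607]}
```

>>> {"method": "apply_moves", "body": {"deltas": "0 0 0.005 0 0;0 0 0.01 0 0;0 0 0.01 0 0"}}

```text
clock: 21.25
eef_pos: [482.8, -232.2, 41.3]
tool_rot: [-1.573, -0.008, 1.002]
wrist_force: [0.1, -0.5, -1.1]
opening: 15.1
```

```bash
python3 st.py
```

```text
{'clock': 21.25, 'eef_pos': [482.817, -232.155, 41.273], 'tool_rot': [-1.573, -0.008, 1.002], 'wrist_force': [0.126, -0.539, -1.083], 'ft_torque': [0.007, 0.012, -0.016], 'opening': 15.119, 'qpos': [-0.605, 0.41, -0.379, 0.779, 0.008, -1.606]}
```

>>> {"method": "apply_moves", "body": {"deltas": "0 0 0.005 0 0;0 0 0.01 0 0;0 0 0.01 0 0"}}

```text
clock: 21.62
eef_pos: [482.9, -232.1, 40.7]
tool_rot: [-1.574, -0.008, 1.002]
wrist_force: [-0.6, 2.7, 8.0]
opening: 15.0
```

```bash
python3 st.py
```

```text
{'clock': 21.625, 'eef_pos': [482.934, -232.097, 40.725], 'tool_rot': [-1.574, -0.008, 1.002], 'wrist_force': [-0.59, 2.712, 8.006], 'ft_torque': [0.356, 0.417, -0.01], 'opening': 15.008, 'qpos': [-0.604, 0.411, -0.381, 0.777, 0.008, -1.606]}
```

>>> {"method": "apply_moves", "body": {"deltas": "0 0 -0.003 0 0;0 0 -0.003 0 0;25 0 -0.003 0 0;40 0 -0.003 0 0;50 0 -0.003 0 0;50 0 -0.003 0 0"}}

```text
clock: 22.38
eef_pos: [482.9, -232.1, 41.0]
tool_rot: [-1.574, -0.008, 1.002]
wrist_force: [-0.2, 1.1, 0.2]
opening: 42.6
```

>>> {"method": "apply_moves", "body": {"deltas": "50 0 -0.2 0 0;50 0 -0.5 0 0;50 0 -1 0 0;50 0 -1 0 0"}}

```text
clock: 22.88
eef_pos: [483.7, -233.6, 144.1]
tool_rot: [-1.58, -0.008, 1.002]
wrist_force: [1.1, 0.6, -0.5]
opening: 42.6
```

>>> {"method": "apply_moves", "body": {"deltas": "50 0 -1 0 0;50 0 -1 0 0;50 0 -1 0 0"}}

```text
clock: 23.25
eef_pos: [483.5, -234.4, 246.1]
tool_rot: [-1.584, -0.008, 1.002]
wrist_force: [0.5, -0.2, -0.5]
opening: 42.6
```

```bash
python3 st.py; python3 - <<'E'
from h import *
from cell import r
import cv2
for n in("wrist","scene","side"):
    d=r.grab_frame(n);np.savez(f"f_{n}.npz",**d);cv2.imwrite(f"pics/f_{n}.png",np.clip(d["frame"][:,:,::-1].astype(float)*1.3,0,255).astype(np.uint8))
E
```

```text
{'clock': 23.25, 'eef_pos': [483.51, -234.442, 246.135], 'tool_rot': [-1.584, -0.008, 1.002], 'wrist_force': [0.487, -0.176, -0.527], 'ft_torque': [-0.02, 0.038, 0.034], 'opening': 42.59, 'qpos': [-0.608, 0.271, 0.003, 1.29, 0.008, -1.61]}
```

View pics/f_wrist.png

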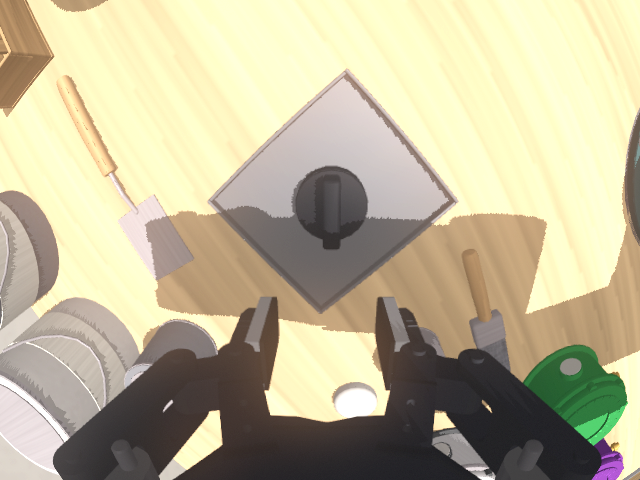

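View pics/f_scene.png

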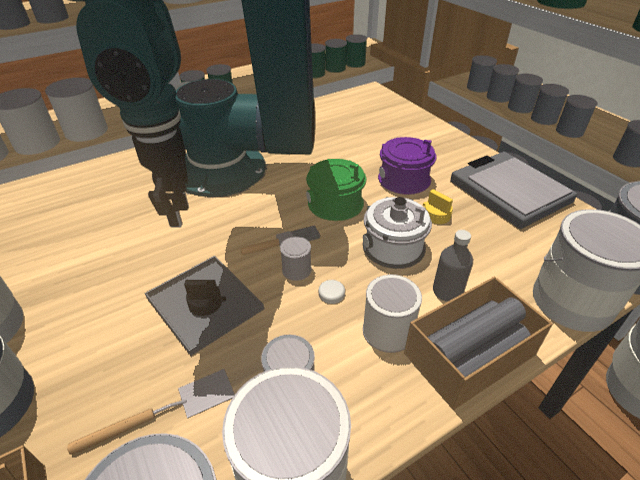

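The cap stands upright and flat in the middle of the tray (wrist (331,203), scene (203,295)). The tins, brush, scraper, lid and bottle look unmoved. The arm is clear.

```bash
python3 - <<'E'
from cell import r
print(r.close_job())
E
```

```text
the job is handed in; nothing more can be done
None
```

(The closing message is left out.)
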